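Add the slotted counterweight to the guard hanger

ROBOT

A 6-joint arm with a two-finger parallel gripper is mounted at the origin on the work surface. World frame = base frame: x ahead of the robot, y to its left, z up, the work surface at z = 0. Lengths are in m, angles in rad, forces in N, time in s.
With the tool pointing down it reaches from about 0.275 to 0.975 m from the base axis. Payload 8.4 kg.
Tool frame: the origin (TCP) lies at the very end of the fingers, on their centre line; the grasp point (between the pads) lies 19 mm behind it (hold_point_z is the distance from the TCP to the grasp point, in m); z points along the fingers, y is the line along which they close (so a half turn about z gives the same grasp; the last joint's range is limited). The gripper opens to 92 mm and grips with 3 to 60 N. Pads are 20 mm wide; open, the fingers measure 128 mm over their backs; the gripper's body (75 mm by 189 mm) begins 69 mm behind the grasp point.
Start: joints at [1.119, 0.353, 1.633, -0, 1.155, -0.002], TCP at [0.272, 0.563, 0.215] pointing down, gripper open.
Joint ranges: [-2.63, 2.63], [-0.92, 2.1], [0.06, 2.66], [-1.3, 4.44], [0, 2.69], [-3.02, 3.02]. Speed limits (rad/s): [2.22, 2.22, 2.79, 3.14, 3.14, 3.14].

INTERFACE

Orientations are given as a unit quaternion [w, x, y, z].
In Python, from plant import sense, capture, camera_params, hand_in, hold_point_z gives the robot as it stands. The module is installed in compiled form; this text tells all that it offers.
- The arm moves only by the tool servo_tool, never from a script. Its argument "deltas" is a list of rows, each a list of 3 entries, a list of its own where there are three numbers: the shift along the tool's x, y, z in mm, then the turn about the tool's z in rad, then the finger opening in mm, from 0 to 91.9. In form: [[[dx, dy, dz], spin, gripper], ...]. A call has 1 to 8 rows; each row shifts and turns the commanded pose from where the row before left it, along the tool's axes as they then stand; what a row does not reach is not made up. A row lasts 1/10 s, in which the tool goes at most 50 mm and 8.59 degrees, less where a joint would pass 70% of its speed; a pose out of reach is approached as far as the arm can. A call with a gripper value outside its range is refused whole. The fingers move at their own pace and stop on an object; "squeeze" is the grip in N (left out, the last holds). Time passes only in rows, so rows that do not move let the fingers close. It gives the time, the measured TCP pose, the force, the opening and the grip force at its end, in the units of the state.
- sense(): the state, without advancing time (a new reading comes with each control period).
- capture(name): name is "scene" or "top" or "wrist"; returns (picture, depth): 420x560x3 uint8, red, green, blue; 420x560 float32, m along the optical axis (not along the pixel's ray), 0 where there is no reading.
- camera_params(name): a dict with "mtx" (3x3 intrinsics, pixels), "k1" (the pictures are not rectified: a ray, as slopes to the right and down, at radius r is drawn at 1 + k1 r^2 times it, then the intrinsics apply), "extrinsics" (4x4, takes a point from camera to world coordinates). Camera axes: x right, y up, looking along -z (the intrinsics and any distortion apply to the point x, -y, -z); pixel columns grow to the right and rows downward; lengths in m; the calibration is good to about 2 mm. A picture is of the moment at which its call begins: read the wrist's pose just before it. camera_params takes no time and is no camera call; for the wrist camera it gives the pose at the moment of the call.
- hand_in(): hands the job in; it is judged then, once.
The state is a dict: "time": time; "joints": joint angles; "qvel": joint speeds; "tau": joint torques, N m; "tcp_pos": TCP position; "eef_rot": TCP orientation; "force": force on the tool from outside, world axes, zero at the start; "ft_torque": the same for the moment, N m; "finger_gap": opening from 0.0 (shut) to 1.0 (fully open); "finger_force": force on a finger pad.
Only numpy, scipy, OpenCV 4.12 (cv2) and the standard library are available. Lean on these libraries where they do the work, as an engineer would, in place of code of your own. Each camera call takes 0.05 s, during which the arm holds its last target. There are 200 camera calls.

TASK

Add the slotted weight from the plywood rack to the saw guard's counterweight hanger: as stored, only its disc can be grasped (the grip is tucked under the rack), while beside the rod there is room only at its grip. Draw it out and slide it sideways onto the hanger rod. It must end lying flat on the weight already there, with the rod fully home at the end of its slot, and its slot facing the opposite way from the lower weight's slot. Leave the closed weight with no slot and the tools and jar standing about where they are.

Things in the scene. Friction and masses are not known exactly. Their poses are not given: they have to be found in the camera images.
- weight_centre (a point): slotted weight to add, 0.24 kg: steel disc 68 mm across, 10 thick, two flats 60 mm apart on its +y, -y sides, black bar grip along its +x. Slot 18 mm wide along its -x, from the rim to a straight end 5 mm beyond the centre: a 10 mm rod fully home stands at the centre. Starts flat on the table in a rack bay, slot out, grip under the roof. Point: disc centre, half-way up (5 mm over the underside).
- weight_mouth (a point): middle of the mouth of the slot of that weight, on its rim 34 mm from the disc centre, along its own -x, half-way up the disc. The corners of the mouth are cut back 5 mm.
- weight_grip (a point): middle of the grip block of that weight, 73 mm from the disc centre along its +x, 11 mm over its underside (level with the disc's). The block reaches from 48 to 98 mm from the disc centre, 20 mm wide, 22 mm high; between block and disc a neck 20 mm wide, 10 mm high. Block and neck are light plastic; the centre of mass lies some 12 mm from the disc centre.
- closed_centre (a point): centre, half-way up, of the closed weight in the rack's other bay, to be left alone: same outline, size, axes and grip, but with a closed 18 mm square hole in the middle and no slot.
- lower_centre (a point): centre, half-way up, of the lower weight, lying loose on the hanger's pan with the rod in its slot; same shape, size and axes as the slotted weight (grip along its own +x, slot mouth along its own -x). Its slot faces roughly towards the robot, up to 55 degrees to either side.
- rack: plywood rack fixed to the table, two bays side by side. Origin on the table midway between the stored discs, whose centres are near y +65 and -65 mm, x 0. +x points into the rack. Roof: x 40 to 112, y -115 to 115, underside 30 and top 38 mm high. Draw a weight straight out along -x: 100 mm frees the whole grip. Bays 78 mm wide. Table before it clear for 150 mm.
- pan (a point): hanger, fixed: middle of the top of its round pan (76 mm across, 50 mm above the table), on the axis of the upright rod, 10 mm thick. 116 mm above the pan the rod ends in a 20 mm collar under a bracket arm 16 mm wide, its top 140 mm above the pan, that runs along this frame's +x (away from the robot) to a 20 mm column at x 132 mm. The -x half is open. Base plate 8 mm thick.
- screwdriver: loose screwdriver, 150 mm long, on the table between rack and hanger; a bystander.
- jar: loose jar with steel lid, 60 mm across, 85 mm tall; a bystander at the left; origin under its centre.
- hammer: loose hammer, 200 mm long; a bystander at the right.
Things that resemble listed ones, but are neither listed nor needed, are in the scene too. Leave any orange or turquoise look-alike of the rack alone.

How it is judged:
By the outcome, as a careful person would: the job done as asked, in the order asked, and still so for the second after the job is handed in, with the robot touching nothing.
It also fails if it takes over 72 s, if anything falls off the work surface, if the arm or the gripper's body presses on something with over 40 N, if the wrist force passes 120 N, or if a joint passes its speed limit or range.

## Working session

There is one attempt and no reset: what is moved stays moved. The work goes in short steps, Python scripts to look and compute and a tool call to move; the robot and the scene stay as the last step left them, time stands still between calls to the robot, and variables do not carry over. Pictures are saved under pics/ and viewed, at most 13 in all, crops included, and the job is handed in when it is done.

Besides the shell and the picture viewer there is one more tool, called by a JSON object that holds its "api" and its "payload". servo_tool: Moves the arm, as the interface text tells. Its arguments: {"type":"object","properties":{"deltas":{"type":"array"},"squeeze":{"type":"number"}},"required":["deltas"]}

```bash
mkdir -p pics; cat > h.py <<'E'
import numpy as np, cv2
from plant import sense, capture, camera_params, hand_in, hold_point_z
def shot(n,f):
    p=camera_params(n); im,d=capture(n); cv2.imwrite(f'pics/{f}.png',cv2.cvtColor(im,cv2.COLOR_RGB2BGR)); np.savez(f'pics/{f}.npz',im=im,d=d,mtx=p['mtx'],k1=p['k1'],E=p['extrinsics']); return f
def load(f): return np.load(f'pics/{f}.npz')
def rays(z,uv):
    uv=np.atleast_2d(np.float64(uv)); K=z['mtx']; k=float(z['k1'])
    s=cv2.undistortPoints(uv[:,None],K,np.array([k,0,0,0.]))[:,0]
    return np.c_[s[:,0],-s[:,1],-np.ones(len(s))]
def plane(z,uv,h):
    r=rays(z,uv); E=z['E']; d=r@E[:3,:3].T; o=E[:3,3]
    return o+d*((h-o[2])/d[:,2])[:,None]
def pts(z,uv):
    uv=np.atleast_2d(uv).astype(int); r=rays(z,uv); dd=z['d'][uv[:,1],uv[:,0]]
    return (r*dd[:,None])@z['E'][:3,:3].T+z['E'][:3,3]
def proj(z,P):
    P=np.atleast_2d(P); E=z['E']; c=(P-E[:3,3])@E[:3,:3]; s=np.c_[c[:,0]/-c[:,2],-c[:,1]/-c[:,2]]
    s=s*(1+float(z['k1'])*(s**2).sum(1))[:,None]; return s@z['mtx'][:2,:2].T+z['mtx'][:2,2]
E
python3 - <<'E'
from h import *
print(sense(), hold_point_z)
for n in("scene","top","wrist"):
    shot(n,n+'0'); z=load(n+'0'); print(n,z['mtx'].round(1).tolist(),z['k1'],z['E'].round(3).tolist())
a=[cv2.imread(f'pics/{n}0.png') for n in("scene","top")]
E
```

```text
{'time': 0.0, 'joints': array([ 1.11859393e+00,  3.53609477e-01,  1.63410642e+00, -1.12106232e-05,
        1.15522425e+00, -2.44794717e-03]), 'qvel': array([ 0.00134673, -0.00124354,  0.00144661,  0.00175382, -0.00064913,
        0.00038292]), 'tau': array([-6.57338860e-04, -5.93850589e+01, -3.34210217e+01,  6.96597691e-02,
        2.35767814e-02, -1.48825629e-04]), 'tcp_pos': array([0.27153232, 0.56239257, 0.21389971]), 'eef_rot': array([-1.46850045e-04,  2.22984418e-01,  9.74821776e-01, -6.57572701e-04]), 'force': array([-0.69729275, -0.33116678,  0.33056259]), 'ft_torque': array([-0.0305926 , -0.01984122, -0.00288703]), 'finger_force': 0.0, 'finger_gap': 0.9995815789747321} 0.0187
scene [[380.8, 0.0, 283.1], [0.0, 380.8, 214.1], [0.0, 0.0, 1.0]] 0.03557521214441425 [[-0.125, -0.539, 0.833, 1.513], [0.992, -0.066, 0.107, 0.115], [-0.003, 0.84, 0.543, 0.765], [0.0, 0.0, 0.0, 1.0]]
top [[451.8, 0.0, 278.5], [0.0, 451.8, 213.5], [0.0, 0.0, 1.0]] -0.08380979289277053 [[-0.014, 0.995, -0.097, 0.332], [-1.0, -0.014, 0.005, 0.004], [0.004, 0.097, 0.995, 1.224], [0.0, 0.0, 0.0, 1.0]]
wrist [[371.3, 0.0, 280.3], [0.0, 371.3, 206.3], [0.0, 0.0, 1.0]] -0.024241910859102635 [[0.436, -0.871, -0.225, 0.209], [0.9, 0.422, 0.111, 0.593], [-0.001, -0.251, 0.968, 0.384], [0.0, 0.0, 0.0, 1.0]]
```

View pics/scene0.png

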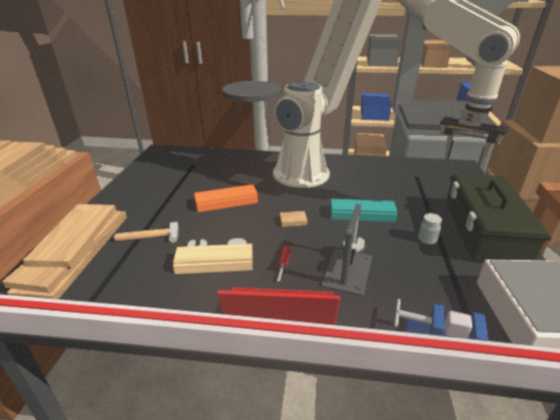

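View pics/top0.png

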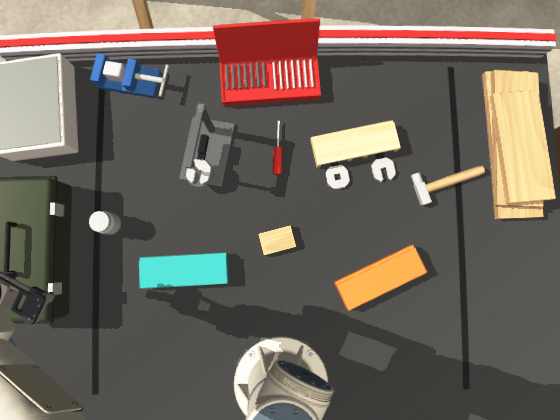

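The scene view shows the pale plywood rack at about (213,258) with the discs in front of it, the hanger at (352,250) and the jar at (430,228). In the top view the slotted disc is at (383,169), the closed one at (337,177), the hanger at (205,160), the screwdriver at (278,150) and the hammer at (440,185).

```bash
python3 - <<'E'
from h import *
t=cv2.imread('pics/top0.png'); 
a=cv2.resize(t[95:205,165:425],None,fx=3,fy=3,interpolation=cv2.INTER_CUBIC)
cv2.imwrite('pics/crop1.png',a)
z=load('top0')
for n,u in dict(slotted=(372,165),closed=(330,170),rackc=(355,143),table=(300,200)).items(): print(n,pts(z,u).round(4))
# bright grey disc masks
hsv=cv2.cvtColor(z['im'],cv2.COLOR_RGB2HSV)
m=((hsv[...,1]<40)&(hsv[...,2]>140)).astype(np.uint8)
n,l,s,c=cv2.connectedComponentsWithStats(m)
for i in range(1,n):
    if s[i,4]>60 and 180<s[i,0]<430 and 100<s[i,1]<220: print(s[i],c[i].round(1))
m=((hsv[...,0]>12)&(hsv[...,0]<32)&(hsv[...,1]>60)&(hsv[...,2]>140)).astype(np.uint8); m[:, :305]=0;m[:,405:]=0;m[170:]=0;m[:110]=0
cs=max(cv2.findContours(m,0,2)[0],key=cv2.contourArea); b=cv2.boxPoints(cv2.minAreaRect(cs)); print(b, plane(z,b,.038).round(4))
E
```

```text
slotted [[ 0.5803 -0.2603  0.0109]]
closed [[ 0.5677 -0.1444  0.0103]]
rackc [[ 0.6358 -0.2108  0.0368]]
table [[ 0.4869 -0.0611  0.0049]]
[371 157  25  25 393] [382.8 168.2]
[194 159  17  26 261] [202.7 169.6]
[326 165  24  24 419] [337.2 176.7]
[186 168  10  15 110] [190.  174.3]
[411 173  21  32 348] [420.6 189. ]
[[309.247   136.61177]
 [393.21173 117.95296]
 [399.8941  148.02354]
 [315.92938 166.68236]] [[ 0.6543 -0.0876  0.038 ]
 [ 0.7046 -0.3178  0.038 ]
 [ 0.6207 -0.3322  0.038 ]
 [ 0.5718 -0.1036  0.038 ]]
```

View pics/crop1.png

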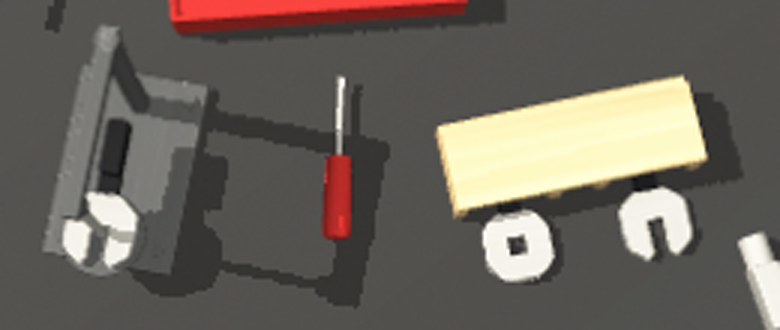

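The crop shows the lower weight on the hanger around (100,232), with its slot facing down and left. The closed disc is at (518,245) with its square hole. The slotted disc is at (655,222) with its slot toward the robot. Next I work out the target positions and the moves to a look pose.

```bash
cat >> h.py <<'E'
def state():
    s=sense(); w,x,y,z=s['eef_rot']
    from scipy.spatial.transform import Rotation as R
    M=R.from_quat([x,y,z,w]).as_matrix(); return s['tcp_pos'],np.degrees(np.arctan2(M[1,1],M[0,1])),M,s
def rows(tgt,psi_t,grip,step=48,dr=8,start=None,dec=0):
    """print rows to reach tcp tgt with tool-y heading psi_t (deg)"""
    p,psi=start if start else state()[:2]; p=np.array(p); tgt=np.array(tgt)
    while abs(psi_t-psi)>181: psi_t+=360*np.sign(psi-psi_t)
    n=max(int(np.ceil(np.linalg.norm(tgt-p)*1000/step)),int(np.ceil(abs(psi_t-psi)/dr)),1); out=[]
    for i in range(n):
        a=np.radians(psi); d=(tgt-p)/(n-i)*1000
        v=np.round([-d[0]*np.sin(a)+d[1]*np.cos(a), d[0]*np.cos(a)+d[1]*np.sin(a), -d[2]],dec)
        s=round(np.radians(psi-psi_t)/(n-i),2 if dec==0 else 3)
        w=np.array([-v[0]*np.sin(a)+v[1]*np.cos(a), v[0]*np.cos(a)+v[1]*np.sin(a), -v[2]])/1000
        p=p+w; psi-=np.degrees(s); out.append([[int(q) if dec==0 else float(q) for q in v],s,grip])
    for i in range(0,n,8): print(str(out[i:i+8]).replace(' ',''))
    return p,psi
E
python3 - <<'E'
from h import *
z=load('top0')
print(plane(z,[(382.8,168.2),(337.2,176.7)],.01),plane(z,(198.3,172.3),.07))
e=rows((.272,.5,.34),64.2,91)
e=rows((.44,.16,.34),-20,91,start=e);print(e)
E
```

```text
[[ 0.5712794  -0.28999216  0.01      ]
 [ 0.54901529 -0.16365029  0.01      ]] [[0.55486983 0.20489187 0.07      ]]
[[[-9,-19,-42],np.float64(0.0),91],[[-9,-19,-42],np.float64(0.0),91],[[-10,-18,-42],np.float64(0.0),91]]
[[[-27,-21,0],np.float64(0.13),91],[[-30,-18,0],np.float64(0.13),91],[[-32,-13,0],np.float64(0.13),91],[[-33,-9,0],np.float64(0.14),91],[[-34,-5,0],np.float64(0.13),91],[[-34,0,0],np.float64(0.14),91],[[-34,5,0],np.float64(0.13),91],[[-33,9,0],np.float64(0.14),91]]
[[[-32,14,0],np.float64(0.13),91],[[-30,17,0],np.float64(0.14),91],[[-27,22,0],np.float64(0.13),91]]
(array([0.44030961, 0.15999039, 0.34003697]), np.float64(-19.995028996472954))
```

{"api": "servo_tool", "payload": {"deltas": [[[-9,-19,-42],0,91],[[-9,-19,-42],0,91],[[-10,-18,-42],0,91]]}}

```text
time: 0.45
tcp_pos: [0.2722, 0.4991, 0.3414]
eef_rot: [-0.0, 0.223, 0.975, -0.001]
force: [0.6, -0.6, -0.1]
finger_gap: 0.992
finger_force: 0.0
```

{"api": "servo_tool", "payload": {"deltas": [[[-27,-21,0],0.13,91],[[-30,-18,0],0.13,91],[[-32,-13,0],0.13,91],[[-33,-9,0],0.14,91],[[-34,-5,0],0.13,91],[[-34,0,0],0.14,91],[[-34,5,0],0.13,91],[[-33,9,0],0.14,91]]}}

```text
time: 1.25
tcp_pos: [0.3949, 0.2526, 0.3405]
eef_rot: [-0.0, 0.691, 0.723, -0.0]
force: [1.0, 0.3, -0.8]
finger_gap: 0.988
finger_force: 0.0
```

{"api": "servo_tool", "payload": {"deltas": [[[-32,14,0],0.13,91],[[-30,17,0],0.14,91],[[-27,22,0],0.13,91],[[0,0,0],0,91],[[0,0,0],0,91]]}}

```text
time: 1.75
tcp_pos: [0.4404, 0.16, 0.3404]
eef_rot: [-0.0, 0.819, 0.574, -0.0]
force: [-0.1, -0.5, -0.1]
finger_gap: 0.99
finger_force: 0.0
```

```bash
python3 - <<'E'
from h import *
print(state()[:2],state()[3]['joints'].round(3),state()[3]['time'])
shot('wrist','wh1')
e=rows((.50,-.24,.30),-77.7,91);print(e)
E
```

```text
(array([0.44039069, 0.16001585, 0.34038669]), np.float64(-20.008843649377965)) [ 0.345 -0.003  1.788  0.     1.357  0.694] 1.75
[[[-40,21,4],np.float64(0.11),91],[[-37,26,5],np.float64(0.11),91],[[-34,30,4],np.float64(0.11),91],[[-30,33,5],np.float64(0.11),91],[[-27,36,4],np.float64(0.11),91],[[-23,39,5],np.float64(0.11),91],[[-18,41,4],np.float64(0.12),91],[[-13,43,5],np.float64(0.11),91]]
[[[-8,44,4],np.float64(0.12),91]]
(array([ 0.49988822, -0.2399678 ,  0.30045119]), np.float64(-77.79707682619366))
```

View pics/wh1.png

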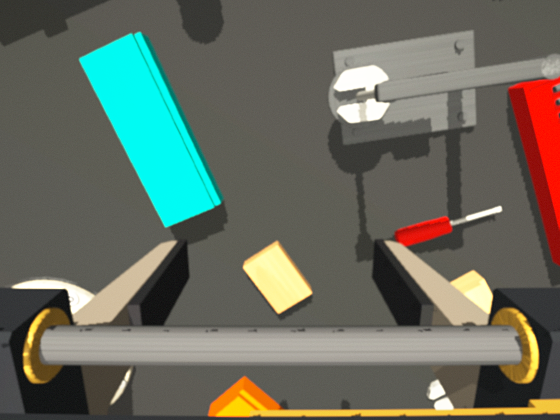

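The wrist view shows the lower disc on the pan at (360,95), with the slot mouth to the left at about (340,98). The bracket arm runs right from (378,92) to (550,68), and the rod top is near (380,92). I take a second, closer view.

{"api": "servo_tool", "payload": {"deltas": [[[2,37,15],0,91],[[2,37,15],0,91],[[0,0,0],0,91],[[0,0,0],0,91],[[0,0,0],0,91]]}}

```text
time: 2.3
tcp_pos: [0.5105, 0.1398, 0.3109]
eef_rot: [-0.0, 0.819, 0.574, -0.0]
force: [-0.2, 0.4, -0.0]
finger_gap: 0.991
finger_force: 0.0
```

```bash
python3 - <<'E'
from h import *
print(state()[:2])
shot('wrist','wh2')
e=rows((.50,-.24,.30),-77.7,91);print(e)
a=load('wh2'); uv=proj(a,[.555,.2,.06])[0]; print(uv)
im=cv2.imread('pics/wh2.png'); u,v=np.clip(uv.astype(int),[100,75],[460,345]); 
cv2.imwrite('pics/wh2c.png',cv2.resize(im[v-75:v+75,u-100:u+100],None,fx=4,fy=4,interpolation=cv2.INTER_CUBIC)); print(u-100,v-75)
E
```

```text
(array([0.51054497, 0.13979279, 0.31085231]), np.float64(-19.88887361520629))
[[[-45,15,1],np.float64(0.13),91],[[-43,21,1],np.float64(0.13),91],[[-40,26,2],np.float64(0.12),91],[[-36,30,1],np.float64(0.13),91],[[-32,35,2],np.float64(0.12),91],[[-28,39,1],np.float64(0.13),91],[[-22,42,2],np.float64(0.12),91],[[-17,44,1],np.float64(0.13),91]]
(array([ 0.50052479, -0.24002046,  0.30010273]), np.float64(-77.76349985367602))
[299.62662126 108.68272208]
199 33
```

View pics/wh2c.png

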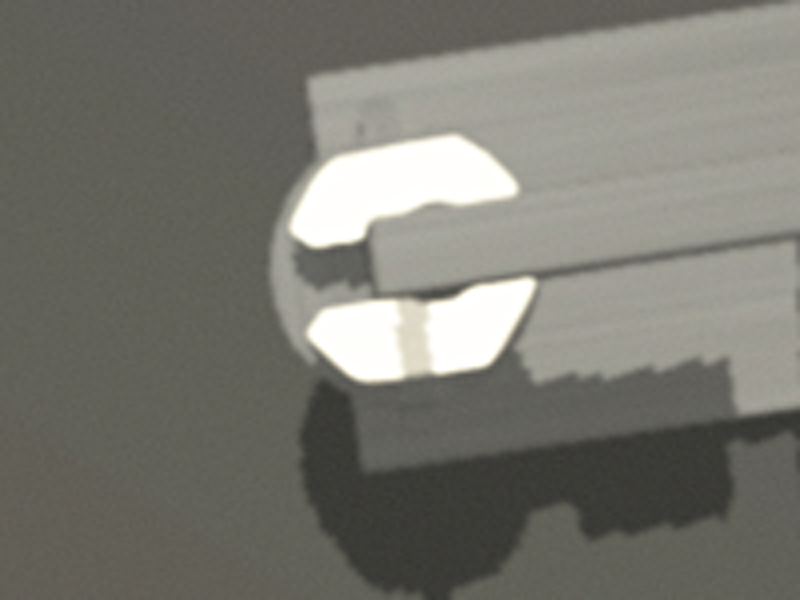

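The crop shows the lower disc with its flats along (340,157)-(455,135) and (362,383)-(490,366). The slot opens left at about (300,262), the pan arc is at (270,265), and the collar is near (432,248) under the arm.

```bash
cat > hang.py <<'E'
from h import *
from scipy.optimize import least_squares
for f in('wh1','wh2'):
    a=load(f); g=cv2.cvtColor(a['im'],cv2.COLOR_RGB2GRAY)
    for hz in(.06,):
        c=proj(a,[.555,.2,hz])[0]
        m=np.zeros_like(g); u,v=c.astype(int); m[max(v-45,0):v+45,u-45:u+45]=(g[max(v-45,0):v+45,u-45:u+45]>195)
        m=cv2.morphologyEx(m,cv2.MORPH_CLOSE,np.ones((3,3)))
        n,l,s,cc=cv2.connectedComponentsWithStats(m)
        big=[i for i in range(1,n) if s[i,4]>100]
        print(f,[(s[i].tolist()) for i in big])
        P=np.vstack([k[:,0] for i in big for k in cv2.findContours((l==i).astype(np.uint8),0,cv2.CHAIN_APPROX_NONE)[0]])
        W=plane(a,P,hz)[:,:2]*1000
        h=cv2.convexHull(W.astype(np.float32))[:,0]
        ap=cv2.approxPolyDP(h[:,None],2.0,True)[:,0]
        e=np.roll(ap,-1,0)-ap
        print([(ap[i].round(1).tolist(),round(float(np.hypot(*e[i])),1),round(float(np.degrees(np.arctan2(e[i,1],e[i,0]))%180),1)) for i in range(len(ap))])
        print('depth top',pts(a,P.mean(0)+[0,0]).round(4)[:, 2], 'minrect',cv2.minAreaRect(h))
    # pan arc: topmost-left transitions
    c=proj(a,[.555,.2,.05])[0]; pa=[]
    for r in range(int(c[1])-18,int(c[1])+22):
        row=g[r].astype(int); x0=int(c[0])-60
        d=np.where(np.diff(cv2.GaussianBlur(row[None].astype(np.float32),(3,1),0)[0])[x0:x0+50]>9)[0]
        if len(d): pa.append((x0+d[0]+.5,r))
    W=plane(a,pa,.05)[:,:2]*1000
    r=least_squares(lambda q:np.hypot(*(W-q).T)-38,[560,200],loss='soft_l1'); print('pan',r.x,len(W),np.abs(r.fun).mean())
E
python3 hang.py
```

```text
wh1 [[333, 65, 56, 27, 995], [337, 98, 53, 25, 842]]
[([592.7000122070312, 222.3000030517578], 17.4, 125.9), ([582.4000244140625, 236.39999389648438], 37.2, 171.9), ([545.5999755859375, 241.60000610351562], 19.2, 39.3), ([530.7000122070312, 229.39999389648438], 28.7, 81.3), ([526.4000244140625, 201.0], 18.6, 121.8), ([536.2000122070312, 185.1999969482422], 35.6, 167.5), ([571.0, 177.5], 19.3, 36.1), ([586.5999755859375, 188.89999389648438], 33.9, 79.7)]
depth top [0.0829] minrect ((559.6334838867188, 210.080078125), (61.682579040527344, 64.02155303955078), 79.15576171875)
pan [558.28465058 209.3426527 ] 40 0.4585138997554855
wh2 [[271, 67, 58, 28, 932], [276, 102, 57, 26, 931]]
[([592.9000244140625, 222.60000610351562], 16.0, 125.1), ([583.7000122070312, 235.60000610351562], 34.6, 168.5), ([549.7999877929688, 242.5], 20.3, 34.2), ([533.0, 231.10000610351562], 31.1, 79.9), ([527.5999755859375, 200.5], 17.1, 120.9), ([536.4000244140625, 185.8000030517578], 36.8, 166.9), ([572.2000122070312, 177.39999389648438], 22.5, 39.2), ([589.5999755859375, 191.60000610351562], 31.1, 83.9)]
depth top [0.1896] minrect ((561.016845703125, 209.736572265625), (61.98780059814453, 62.989845275878906), 80.63430786132812)
pan [558.58068349 210.37055023] 40 0.7570623157814447
```

{"api": "servo_tool", "payload": {"deltas": [[[-45,15,1],0.13,91],[[-43,21,1],0.13,91],[[-40,26,2],0.12,91],[[-36,30,1],0.13,91],[[-32,35,2],0.12,91],[[-28,39,1],0.13,91],[[-22,42,2],0.12,91],[[-17,44,1],0.13,91]]}}

```text
time: 3.15
tcp_pos: [0.5002, -0.242, 0.3005]
eef_rot: [0.0, 0.995, 0.104, 0.001]
force: [0.5, -0.2, 0.4]
finger_gap: 0.991
finger_force: 0.0
```

{"api": "servo_tool", "payload": {"deltas": [[[0,0,20],0,91],[[0,0,0],0,91],[[0,0,0],0,91]]}}

```text
time: 3.45
tcp_pos: [0.5004, -0.2399, 0.2801]
eef_rot: [-0.0, 0.994, 0.106, -0.0]
force: [0.2, 0.1, -0.1]
finger_gap: 0.987
finger_force: 0.0
```

```bash
python3 - <<'E'
from h import *
print(state()[:2])
shot('wrist','wr1')
E
```

```text
(array([ 0.50039278, -0.23990503,  0.28012551]), np.float64(-77.78602606124197))
```

View pics/wr1.png

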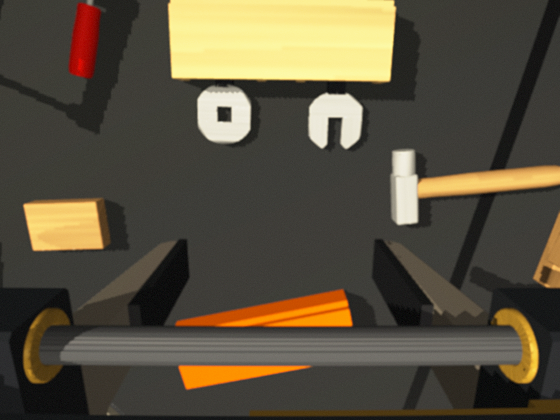

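The wrist view shows the slotted disc at (335,121) with its slot down towards the robot, and the closed disc at (224,114). The rack front edge is at row 80 and the hammer head at (404,187). I take a second view from nearer.

{"api": "servo_tool", "payload": {"deltas": [[[30,15,30],0,91],[[30,15,30],0,91],[[0,0,0],0,91],[[0,0,0],0,91],[[0,0,0],0,91]]}}

```text
time: 4.0
tcp_pos: [0.5658, -0.257, 0.2213]
eef_rot: [0.0, 0.994, 0.106, 0.001]
force: [-0.1, 0.6, 0.9]
finger_gap: 0.99
finger_force: 0.0
```

```bash
cat > disc.py <<'E'
from h import *
def disc(f,guess,hz,thr=150,r=45,show=True):
    a=load(f); hsv=cv2.cvtColor(a['im'],cv2.COLOR_RGB2HSV)
    u,v=proj(a,[*guess,hz])[0].astype(int); m=np.zeros(hsv.shape[:2],np.uint8)
    sl=(slice(max(v-r,0),v+r),slice(max(u-r,0),u+r)); m[sl]=((hsv[...,2]>thr)&(hsv[...,1]<45))[sl]
    n,l,s,cc=cv2.connectedComponentsWithStats(m); i=1+np.argmax(s[1:,4]); m=(l==i).astype(np.uint8)
    c=max(cv2.findContours(m,0,cv2.CHAIN_APPROX_NONE)[0],key=len)[:,0]
    W=plane(a,c,hz)[:,:2]*1000; h=cv2.convexHull(W.astype(np.float32))
    (x,y),rad=cv2.minEnclosingCircle(h); dp=pts(a,c.mean(0)+[0,0])[0]
    # slot: notch = hull minus mask
    cp=c.astype(np.int32)[:,None]; hm=cv2.fillConvexPoly(np.zeros_like(m),cv2.convexHull(cp),1)-m
    hm=cv2.morphologyEx(hm,cv2.MORPH_OPEN,np.ones((3,3),np.uint8)); n,l,s,cc=cv2.connectedComponentsWithStats(hm); j=1+np.argmax(s[1:,4])
    q=plane(a,np.argwhere(l==j)[:,::-1],hz)[:,:2]*1000; nc=q.mean(0)
    vx=cv2.fitLine(q.astype(np.float32),cv2.DIST_L2,0,.01,.01).ravel()
    dd=a['d'][m>0]; P=pts(a,np.argwhere(m>0)[:,::-1]); 
    print(f,'centre',round(x,1),round(y,1),'rad',round(rad,1),'minrect',cv2.minAreaRect(h),'notch',nc.round(1),'area',len(q),'dirs',round(float(np.degrees(np.arctan2(y-nc[1],x-nc[0]))),1),round(float(np.degrees(np.arctan2(vx[1],vx[0]))),1),'top z',np.median(P[:,2]).round(4),'px c',s[j].tolist())
E
python3 - <<'E'
from disc import *
print(state()[:2]); shot('wrist','wr2')
for f in('wr1','wr2','top0'): disc(f,(.571,-.29),.01,r=(45 if f!='top0' else 20))
E
```

```text
(array([ 0.56575386, -0.25696464,  0.22125892]), np.float64(-77.7923774138628))
wr1 centre 570.1 -289.4 rad 34.3 minrect ((570.568115234375, -289.2092590332031), (61.2116813659668, 61.265419006347656), 9.934646606445312) notch [ 556.8 -291.8] area 426 dirs 10.4 13.1 top z 0.0095 px c [326, 118, 17, 31, 426]
wr2 centre 570.7 -289.3 rad 34.4 minrect ((571.2539672851562, -289.75396728515625), (61.430233001708984, 60.09233856201172), 12.129854202270508) notch [ 557.6 -291.8] area 528 dirs 10.7 12.1 top z 0.0097 px c [302, 178, 19, 33, 528]
top0 centre 569.1 -290.5 rad 34.7 minrect ((569.0989990234375, -290.1987609863281), (62.49935531616211, 63.00833511352539), 11.876373291015625) notch [ 555.2 -293. ] area 66 dirs 10.2 10.7 top z 0.0101 px c [381, 168, 7, 13, 66]
```

```bash
python3 - <<'E'
from h import *
e=rows((.5705,-.2895,.10),-78,91,dec=0);print(e)
e=rows((.5705,-.2895,.004),-78,91,start=e,dec=1,step=40);print(e)
E
```

```text
[[[-1,11,41],np.float64(0.0),91],[[-1,11,40],np.float64(0.0),91],[[0,11,41],np.float64(0.0),91]]
(array([ 0.57074236, -0.28990988,  0.09953662]), np.float64(-77.81643860617233))
[[[-0.1,-0.2,31.8],np.float64(0.001),91],[[-0.0,-0.1,31.9],np.float64(0.001),91],[[-0.1,-0.2,31.8],np.float64(0.001),91]]
(array([ 0.57044179, -0.28946305,  0.00403662]), np.float64(-77.98832594471158))
```

{"api": "servo_tool", "payload": {"deltas": [[[-1,11,41],0,91],[[-1,11,40],0,91],[[0,11,41],0,91],[[0,0,32],0,91],[[0,0,32],0.003,91],[[0,0,21],0,91],[[0,0,11],0,91],[[0,0,0],0,91]], "squeeze": 30}}

```text
time: 4.85
tcp_pos: [0.5707, -0.2904, 0.002]
eef_rot: [0.0, 0.995, 0.104, 0.0]
force: [0.3, 0.3, 0.6]
finger_gap: 0.988
finger_force: 0.0
```

{"api": "servo_tool", "payload": {"deltas": [[[0,0,0],0,40],[[0,0,0],0,40],[[0,0,0],0,40],[[0,0,0],0,40],[[0,0,0],0,40]], "squeeze": 30}}

```text
time: 5.35
tcp_pos: [0.5708, -0.2903, 0.0022]
eef_rot: [0.0, 0.995, 0.104, 0.0]
force: [-1.6, 2.2, 5.8]
finger_gap: 0.653
finger_force: 30.0
```

{"api": "servo_tool", "payload": {"deltas": [[[0,0,-2],0,40],[[-15,0,0],0,40],[[-20,0,0],0,40],[[-20,0,0],0,40],[[-20,0,0],0,40],[[-20,0,0],0,40],[[-15,0,0],0,40],[[0,0,0],0,40]]}}

```text
time: 6.15
tcp_pos: [0.4601, -0.313, 0.0032]
eef_rot: [-0.001, 0.995, 0.104, -0.001]
force: [-0.0, -0.8, -3.6]
finger_gap: 0.649
finger_force: 30.0
```

{"api": "servo_tool", "payload": {"deltas": [[[-4,0,0],0,40],[[0,0,2],0,40],[[0,0,0],0,40],[[0,0,0],0,75],[[0,0,0],0,75],[[0,0,0],0,75],[[0,0,-15],0,75],[[0,0,-25],0,75]]}}

```text
time: 6.95
tcp_pos: [0.4582, -0.3132, 0.0414]
eef_rot: [-0.001, 0.995, 0.104, -0.001]
force: [0.9, 1.0, 0.5]
finger_gap: 0.815
finger_force: 0.0
```

{"api": "servo_tool", "payload": {"deltas": [[[-20,0,-40],0,75],[[-30,0,-40],0,75],[[-30,0,-40],0,75],[[0,0,0],0,75],[[0,0,0],0,75]]}}

```text
time: 7.45
tcp_pos: [0.3811, -0.3312, 0.1634]
eef_rot: [0.001, 0.995, 0.104, 0.001]
force: [-0.3, -0.0, -0.7]
finger_gap: 0.815
finger_force: 0.0
```

```bash
python3 - <<'E'
from disc import *
print(state()[:2]); shot('wrist','wr3'); shot('top','top1')
disc('wr3',(.465,-.312),.01)
E
```

```text
(array([ 0.38114868, -0.33121824,  0.16339009]), np.float64(-78.10587537934683))
wr3 centre 459.2 -314.5 rad 34.6 minrect ((460.9994201660156, -314.0748596191406), (62.91423797607422, 61.571475982666016), 11.814132690429688) notch [ 446.6 -317. ] area 813 dirs 11.1 11.9 top z 0.0095 px c [268, 94, 23, 42, 813]
```

View pics/wr3.png

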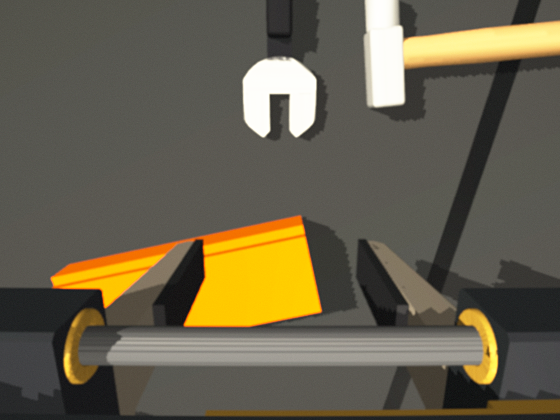

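The picture shows the slotted disc at (280,95) drawn clear, with its grip at (279,15) free of the roof and the hammer head at (385,67) untouched. I regrasp at the grip block.

```bash
python3 - <<'E'
from h import *
e=rows((.526,-.300,.10),-78.1,42);print(e)
E
```

```text
[[[37,0,15],np.float64(0.0),42],[[37,0,15],np.float64(0.0),42],[[37,0,16],np.float64(0.0),42],[[37,1,15],np.float64(0.0),42]]
(array([ 0.52590927, -0.3004822 ,  0.1002199 ]), np.float64(-78.03665524127466))
```

{"api": "servo_tool", "payload": {"deltas": [[[37,0,15],0,42],[[37,0,15],0,42],[[37,0,16],0,42],[[37,0,15],0,42],[[0,0,40],0,42],[[0,0,35],0,42],[[0,0,17],0,42],[[0,0,5],0,42]]}}

```text
time: 8.35
tcp_pos: [0.5235, -0.2973, 0.0003]
eef_rot: [-0.003, 0.995, 0.105, -0.003]
force: [-11.8, 10.7, 40.1]
finger_gap: 0.457
finger_force: 19.8
```

{"api": "servo_tool", "payload": {"deltas": [[[0,0,0],0,42],[[0,0,0],0,5],[[0,0,0],0,5],[[0,0,0],0,5],[[0,0,0],0,5],[[0,0,0],0,5],[[0,0,0],0,5]], "squeeze": 58}}

```text
time: 9.05
tcp_pos: [0.5257, -0.2999, 0.0037]
eef_rot: [0.0, 0.995, 0.104, 0.0]
force: [1.0, 0.3, -1.9]
finger_gap: 0.209
finger_force: 58.0
```

{"api": "servo_tool", "payload": {"deltas": [[[0,0,-5],0,5],[[0,0,-15],0,5],[[0,0,-25],0,5],[[0,0,-30],0,5],[[0,0,-30],0,5],[[0,0,-15],0,5],[[0,0,0],0,5],[[0,0,0],0,5]]}}

```text
time: 9.85
tcp_pos: [0.5252, -0.2997, 0.1232]
eef_rot: [-0.0, 0.995, 0.104, -0.0]
force: [1.0, -0.2, -3.0]
finger_gap: 0.212
finger_force: 58.0
```

```bash
python3 - <<'E'
from disc import *
p,psi,M,s=state(); print(p,psi,s['force'],s['finger_gap'],M[:,2]); shot('top','top2'); shot('scene','sc2'); shot('wrist','wr4')
a=np.array([np.cos(np.radians(psi+90)),np.sin(np.radians(psi+90))])
c=p[:2]-.068*a; z=load('top2'); print(c)
try: disc('top2',c,p[2]+.007,r=22)
except Exception as e: print(e)
# depth heights along the weight axis
for d in(-30,-26,18,24,30,40,55,85,95):
    for o in (-14,0,14):
        P=np.array([*(c+a*d/1000+np.array([-a[1],a[0]])*o/1000),p[2]+.007]); q=pts(z,proj(z,P)[0].round())[0]; print(d,o,q.round(4)[2],end='; ')
w=cv2.imread('pics/wr4.png'); t=cv2.imread('pics/top2.png'); s=cv2.imread('pics/sc2.png')
u,v=proj(z,[*c,p[2]])[0].astype(int); t=cv2.resize(t[v-35:v+35,u-40:u+40],(400,350),interpolation=2)
zz=load('sc2'); u,v=proj(zz,[*c,p[2]])[0].astype(int); s=cv2.resize(s[v-35:v+35,u-40:u+40],(400,350),interpolation=2)
cv2.imwrite('pics/m4.png',np.hstack([t,s]))
E
```

```text
[ 0.52517575 -0.29965292  0.12320888] -78.03965813294373 [ 1.03869245 -0.16138773 -2.98854833] 0.21238435564756236 [-2.69733763e-04  1.74292303e-04 -9.99999948e-01]
[ 0.45865194 -0.31374488]
top2 centre 460.2 -320.1 rad 67.6 minrect ((461.8802490234375, -316.76068115234375), (98.57106018066406, 106.69180297851562), 89.14006805419922) notch [ 493.7 -354.9] area 60 dirs 133.9 -57.2 top z 0.6356 px c [417, 185, 9, 9, 60]
-30 -14 0.6789; -30 0 0.6763; -30 14 0.6718; -26 -14 0.6762; -26 0 0.6737; -26 14 0.6649; 18 -14 0.6197; 18 0 0.6174; 18 14 0.6093; 24 -14 0.6195; 24 0 0.6192; 24 14 0.5965; 30 -14 0.6226; 30 0 0.6133; 30 14 0.5839; 40 -14 0.6238; 40 0 0.593; 40 14 0.5567; 55 -14 0.594; 55 0 0.5582; 55 14 0.5223; 85 -14 0.5159; 85 0 0.2572; 85 14 0.2128; 95 -14 0.2946; 95 0 0.259; 95 14 0.2187;
```

View pics/m4.png

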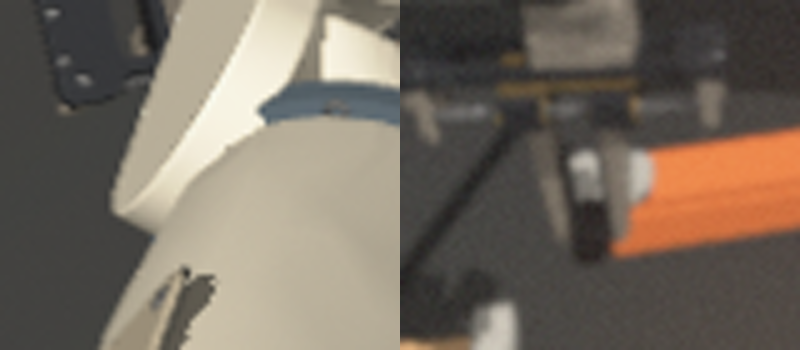

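The right crop (scene view) shows the weight held by its grip at (590,225) with the disc behind it at (620,175), clear of the table. The left crop (top view) is hidden by the arm. I now carry it to the hanger side at height, turning on the way.

```bash
python3 - <<'E'
from h import *
e=rows((.398,.240,.125),79.5,5,dr=7);print(e)
z=load('top0'); print(plane(z,[(140,255),(228,288)],.03), plane(z,(104,222),.085))
E
```

```text
[[[-1,-24,0],np.float64(-0.12),5],[[2,-24,0],np.float64(-0.12),5],[[5,-24,0],np.float64(-0.12),5],[[8,-23,0],np.float64(-0.12),5],[[11,-22,0],np.float64(-0.12),5],[[13,-20,0],np.float64(-0.12),5],[[16,-18,0],np.float64(-0.12),5],[[18,-16,0],np.float64(-0.12),5]]
[[[19,-14,0],np.float64(-0.12),5],[[21,-12,0],np.float64(-0.12),5],[[22,-9,0],np.float64(-0.12),5],[[23,-6,0],np.float64(-0.12),5],[[24,-4,0],np.float64(-0.12),5],[[24,-1,0],np.float64(-0.12),5],[[24,2,0],np.float64(-0.12),5],[[24,5,0],np.float64(-0.12),5]]
[[[23,8,0],np.float64(-0.12),5],[[22,10,-1],np.float64(-0.12),5],[[20,13,0],np.float64(-0.12),5],[[18,15,-1],np.float64(-0.12),5],[[17,17,0],np.float64(-0.12),5],[[14,20,-1],np.float64(-0.11),5],[[12,21,0],np.float64(-0.12),5]]
(array([0.39836405, 0.24035977, 0.12497679]), np.float64(79.52684163615578))
[[0.34292144 0.36680389 0.03      ]
 [0.25408133 0.13311461 0.03      ]] [[0.42738482 0.44484314 0.085     ]]
```

{"api": "servo_tool", "payload": {"deltas": [[[-1,-24,0],-0.12,5],[[2,-24,0],-0.12,5],[[5,-24,0],-0.12,5],[[8,-23,0],-0.12,5],[[11,-22,0],-0.12,5],[[13,-20,0],-0.12,5],[[16,-18,0],-0.12,5],[[18,-16,0],-0.12,5]]}}

```text
time: 10.8
tcp_pos: [0.4804, -0.1103, 0.1225]
eef_rot: [-0.001, 0.833, 0.554, -0.001]
force: [0.4, 0.5, -2.3]
finger_gap: 0.21
finger_force: 58.0
```

{"api": "servo_tool", "payload": {"deltas": [[[19,-14,0],-0.12,5],[[21,-12,0],-0.12,5],[[22,-9,0],-0.12,5],[[23,-6,0],-0.12,5],[[24,-4,0],-0.12,5],[[24,-1,0],-0.12,5],[[24,2,0],-0.12,5],[[24,5,0],-0.12,5]]}}

```text
time: 11.6
tcp_pos: [0.4361, 0.0765, 0.1226]
eef_rot: [-0.001, 0.483, 0.876, -0.001]
force: [-0.1, -0.7, -3.5]
finger_gap: 0.209
finger_force: 58.0
```

{"api": "servo_tool", "payload": {"deltas": [[[23,8,0],-0.12,5],[[22,10,-1],-0.12,5],[[20,13,0],-0.12,5],[[18,15,-1],-0.12,5],[[17,17,0],-0.12,5],[[14,20,-1],-0.11,5],[[12,21,0],-0.12,5],[[0,0,0],0,5]]}}

```text
time: 12.4
tcp_pos: [0.3985, 0.2416, 0.1257]
eef_rot: [-0.001, 0.089, 0.996, -0.0]
force: [0.2, -0.6, -2.0]
finger_gap: 0.212
finger_force: 58.0
```

{"api": "servo_tool", "payload": {"deltas": [[[0,0,0],0,5],[[0,0,0],0,5]]}}

```text
time: 12.6
tcp_pos: [0.3989, 0.2389, 0.126]
eef_rot: [-0.001, 0.092, 0.996, -0.001]
force: [-0.4, -0.3, -1.8]
finger_gap: 0.214
finger_force: 58.0
```

```bash
python3 - <<'E'
from h import *
p,psi,M,s=state(); print(p,psi,s['force'],s['finger_gap'],s['joints'].round(2),s['time']); shot('top','top3'); shot('scene','sc3'); shot('wrist','wr5')
a=np.array([np.cos(np.radians(psi+90)),np.sin(np.radians(psi+90))]); c=p[:2]-.0675*a; print('c',c)
o=[]
for f in('top3','sc3','wr5'):
    z=load(f); u,v=proj(z,[*c,p[2]])[0].round().astype(int); print(f,u,v)
    if 45<u<515 and 40<v<380:
        im=z['im'][v-40:v+40,u-45:u+45,::-1]; o.append(cv2.resize(im,(400,356),interpolation=2))
        g=cv2.cvtColor(z['im'],cv2.COLOR_RGB2HSV); yy,xx=np.mgrid[v-40:v+40,u-45:u+45]; uv=np.c_[xx.ravel(),yy.ravel()]
        P=pts(z,uv); l=(P[:,:2]-c)@a*1000; t=(P[:,:2]-c)@np.array([-a[1],a[0]])*1000
        k=(np.abs(l)<45)&(np.abs(t)<40)&(abs(P[:,2]-p[2])<.03)
        if k.sum()>10:
            A=np.c_[l[k],t[k],np.ones(k.sum())]; co=np.linalg.lstsq(A,P[k,2]*1000,rcond=None)[0]; print(k.sum(),'plane',co, 'rng l',l[k].min(),l[k].max(),'t',t[k].min(),t[k].max(),'med',np.median(P[k,2]))
cv2.imwrite('pics/m5.png',np.hstack(o[:2]))
E
```

```text
[0.39890949 0.23890589 0.12596937] 79.42436411388711 [-0.39332092 -0.25262208 -1.82258322] 0.21398844099151976 [ 0.54  0.22  2.05 -0.    0.87 -0.85] 12.6
c [0.4652629  0.22651739]
top3 185 204
422 plane [ 1.18051521e-02 -5.17219155e-03  1.31509694e+02] rng l -31.41273736237656 29.66522342343405 t -29.523210312849795 31.53363741389554 med 0.13173930005370138
sc3 360 207
174 plane [6.50625971e-02 3.88946847e-03 1.29399653e+02] rng l -34.79670574493849 44.95863357130765 t -31.198624839329305 28.563100266768082 med 0.13006539784319943
wr5 281 374
2768 plane [3.13606789e-02 1.47209965e-03 1.31870496e+02] rng l -23.240655628440766 10.425919087325871 t -23.76231717379046 24.15890061388054 med 0.13190039074814228
```

View pics/m5.png

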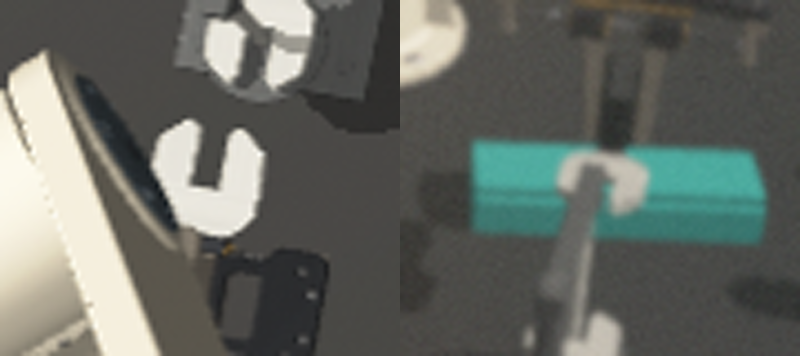

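The left crop (top view) shows the held disc at (210,180) with its slot pointing up towards the lower weight at (258,45), well aligned. The right crop (scene view) shows the held disc level beyond the bracket arm.

```bash
python3 - <<'E'
from disc import *
p,psi,*_=state()
disc('top3',(.465,.2265),.1315,r=18)
for f in('wh1','wh2'):
    z=load(f); uv=np.vstack([proj(z,[*(np.array([.56,.21])+np.array(q)/1000),.06])[0] for q in [(-10,20),(0,22),(-5,18),(-10,-20),(0,-22),(5,-20)]]); print(f,pts(z,uv.round())[:,2].round(4))
e=rows((.3988,.2398,.0695),79.5,5,dec=1,step=20); print(e)
E
```

```text
top3 centre 466.3 224.1 rad 34.4 minrect ((465.64813232421875, 224.1713104248047), (61.4703254699707, 58.92051315307617), 78.82670593261719) notch [478.7 221.7] area 91 dirs 168.9 -12.9 top z 0.1318 px c [183, 192, 9, 14, 91]
wh1 [0.0593 0.0592 0.059  0.059  0.0587 0.059 ]
wh2 [0.0585 0.0596 0.0588 0.0594 0.0584 0.0587]
[[[0.2,0.2,19.0],np.float64(-0.0),5],[[0.2,0.2,19.0],np.float64(-0.001),5],[[0.3,0.3,18.9],np.float64(-0.0),5]]
(array([0.39879343, 0.2398122 , 0.06950273]), np.float64(79.47685060325327))
```

{"api": "servo_tool", "payload": {"deltas": [[[0.3,0.3,19],0,5],[[0.3,0.3,19],0,5],[[0.3,0.3,14],0,5],[[0,0,5],0,5],[[0,0,0],0,5],[[0,0,0],0,5]]}}

```text
time: 13.35
tcp_pos: [0.3991, 0.2409, 0.0701]
eef_rot: [0.0, 0.092, 0.996, 0.0]
force: [-0.3, 0.6, -2.9]
finger_gap: 0.208
finger_force: 58.0
```

{"api": "servo_tool", "payload": {"deltas": [[[-12,0,0],0,5],[[-12,0,0],0,5],[[-12,0,0],0,5],[[-10,0,0],0,5],[[0,0,0],0,5],[[0,0,0],0,5]]}}

```text
time: 13.95
tcp_pos: [0.4439, 0.2322, 0.0694]
eef_rot: [-0.0, 0.092, 0.996, -0.0]
force: [-1.1, 0.7, -2.0]
finger_gap: 0.212
finger_force: 58.0
```

```bash
python3 - <<'E'
from disc import *
p,psi,M,s=state(); print(p,psi,s['force'],s['ft_torque']); shot('top','top4'); shot('scene','sc4'); shot('wrist','wr6')
a=np.array([np.cos(np.radians(psi+90)),np.sin(np.radians(psi+90))]); c=p[:2]-.0675*a; print('c',c, 'rod rel', (np.array([.5585,.21])-c)@a,(np.array([.5585,.21])-c)@[-a[1],a[0]])
o=[]
for f in('top4','sc4'):
    z=load(f); u,v=proj(z,[*c,p[2]])[0].round().astype(int)
    o.append(cv2.resize(z['im'][v-40:v+40,u-45:u+45,::-1],(400,356),interpolation=2))
cv2.imwrite('pics/m6.png',np.hstack(o))
E
```

```text
[0.44385127 0.23218354 0.06939094] 79.48418577479293 [-1.14329569  0.74415185 -2.0106263 ] [0.0375512  0.12408403 0.0030439 ]
c [0.51021758 0.21986432] rod rel -0.04927180197308644 0.0008867732924902295
```

View pics/m6.png

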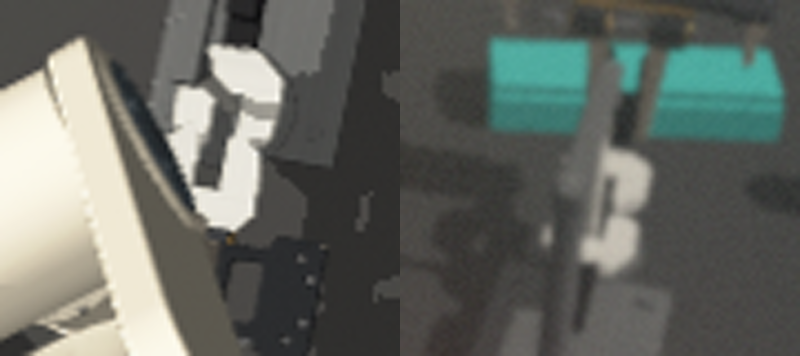

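The left crop (top view) shows the held disc at (225,160) with its slot lined up on the rod, over the edge of the lower disc at (250,95). In the right crop (scene view) the two discs sit side by side. It is clear so far, so I slide on.

{"api": "servo_tool", "payload": {"deltas": [[[-8,0,0],0,5],[[-8,0,0],0,5],[[-8,0,0],0,5],[[-8,0,0],0,5],[[-6,0,0],0,5],[[-4,0,0],0,5],[[0,0,0],0,5],[[0,0,0],0,5]]}}

```text
time: 14.9
tcp_pos: [0.4849, 0.2247, 0.0695]
eef_rot: [-0.0, 0.091, 0.996, -0.0]
force: [-0.9, 1.1, -2.3]
finger_gap: 0.212
finger_force: 58.0
```

{"api": "servo_tool", "payload": {"deltas": [[[-2,0,0],0,5],[[-1,0,0],0,5],[[0,0,0],0,5],[[0,0,0],0,5]]}}

```text
time: 15.3
tcp_pos: [0.488, 0.2243, 0.0696]
eef_rot: [-0.0, 0.091, 0.996, -0.0]
force: [-0.2, 0.2, -2.6]
finger_gap: 0.211
finger_force: 58.0
```

{"api": "servo_tool", "payload": {"deltas": [[[-1,0,0],0,5],[[-1,0,0],0,5],[[0,0,0],0,5],[[0,0,0],0,5]]}}

```text
time: 15.7
tcp_pos: [0.4901, 0.2239, 0.0696]
eef_rot: [-0.0, 0.091, 0.996, -0.0]
force: [-0.3, -0.4, -3.3]
finger_gap: 0.213
finger_force: 58.0
```

{"api": "servo_tool", "payload": {"deltas": [[[-1,0,0],0,5],[[-1,0,0],0,5],[[0,0,0],0,5],[[0,0,0],0,5]]}}

```text
time: 16.1
tcp_pos: [0.4921, 0.2236, 0.0696]
eef_rot: [0.0, 0.091, 0.996, 0.0]
force: [-0.2, 1.3, -2.7]
finger_gap: 0.211
finger_force: 58.0
```

{"api": "servo_tool", "payload": {"deltas": [[[-1,0,0],0,5],[[0,0,0],0,5],[[0,0,0],0,5]]}}

```text
time: 16.4
tcp_pos: [0.4923, 0.2234, 0.0695]
eef_rot: [-0.001, 0.091, 0.996, -0.0]
force: [-4.5, 2.6, -0.3]
finger_gap: 0.212
finger_force: 58.0
```

{"api": "servo_tool", "payload": {"deltas": [[[0.6,0,2],0,5],[[0,0,1],0,5],[[0,0,1],0,5],[[0,0,0],0,5],[[0,0,0],0,5]]}}

```text
time: 16.9
tcp_pos: [0.4923, 0.2234, 0.0654]
eef_rot: [-0.0, 0.091, 0.996, -0.0]
force: [-3.9, 0.9, -0.1]
finger_gap: 0.21
finger_force: 58.0
```

{"api": "servo_tool", "payload": {"deltas": [[[0,0,0.6],0,5],[[0,0,0.6],0,5],[[0,0,0],0,5],[[0,0,0],0,5]]}}

```text
time: 17.3
tcp_pos: [0.4923, 0.2235, 0.0644]
eef_rot: [-0.0, 0.091, 0.996, -0.0]
force: [-3.5, 0.8, 0.0]
finger_gap: 0.214
finger_force: 58.0
```

{"api": "servo_tool", "payload": {"deltas": [[[0.3,0,0.6],0,5],[[0,0,0],0,5],[[0,0,0],0,5]]}}

```text
time: 17.6
tcp_pos: [0.4923, 0.2236, 0.0638]
eef_rot: [0.0, 0.091, 0.996, 0.0]
force: [-3.1, -0.3, -2.9]
finger_gap: 0.214
finger_force: 58.0
```

{"api": "servo_tool", "payload": {"deltas": [[[0,0,0.6],0,5],[[0,0,0],0,5],[[0,0,0],0,5]]}}

```text
time: 17.9
tcp_pos: [0.4923, 0.2236, 0.0634]
eef_rot: [0.0, 0.091, 0.996, 0.0]
force: [-3.9, 0.5, 4.1]
finger_gap: 0.213
finger_force: 58.0
```

{"api": "servo_tool", "payload": {"deltas": [[[0,0,-0.4],0,5],[[0,0,0],0,22],[[0,0,0],0,26],[[0,0,0],0,40],[[0,0,0],0,44],[[0,0,0],0,44]]}}

```text
time: 18.5
tcp_pos: [0.4924, 0.2236, 0.0636]
eef_rot: [0.0, 0.091, 0.996, 0.0]
force: [-0.5, 0.5, 0.4]
finger_gap: 0.473
finger_force: 0.0
```

{"api": "servo_tool", "payload": {"deltas": [[[0,0,-5],0,44],[[0,0,-10],0,44],[[0,0,-15],0,44],[[20,0,-10],0,44],[[40,0,0],0,44],[[40,0,-20],0,44],[[0,0,-40],0,44],[[0,0,-40],0,44]]}}

```text
time: 19.3
tcp_pos: [0.3922, 0.2416, 0.2052]
eef_rot: [-0.0, 0.091, 0.996, -0.0]
force: [0.9, 0.3, -0.1]
finger_gap: 0.478
finger_force: 0.0
```

```bash
python3 - <<'E'
from h import *
p,psi,*_=state(); print(p,psi)
# wrist look: want camera as in wh2 -> tcp (.5105,.14,.311) psi -20
e=rows((.34,.19,.311),20,60); e=rows((.51,.14,.311),-20,60,start=e); print(e)
E
```

```text
[0.39215105 0.2415848  0.20521328] 79.60977280747248
[[[5,-8,-13],np.float64(0.13),60],[[4,-8,-13],np.float64(0.13),60],[[3,-9,-13],np.float64(0.13),60],[[2,-9,-13],np.float64(0.13),60],[[1,-9,-13],np.float64(0.13),60],[[0,-9,-14],np.float64(0.13),60],[[-1,-9,-13],np.float64(0.13),60],[[-3,-9,-14],np.float64(0.13),60]]
[[[-18,24,0],np.float64(0.12),60],[[-14,26,0],np.float64(0.12),60],[[-11,27,0],np.float64(0.11),60],[[-8,28,0],np.float64(0.12),60],[[-5,29,0],np.float64(0.11),60],[[-2,30,0],np.float64(0.12),60]]
(array([0.50998464, 0.14013381, 0.31121328]), np.float64(-20.084883545290747))
```

{"api": "servo_tool", "payload": {"deltas": [[[5,-8,-13],0.13,60],[[4,-8,-13],0.13,60],[[3,-9,-13],0.13,60],[[2,-9,-13],0.13,60],[[1,-9,-13],0.13,60],[[0,-9,-14],0.13,60],[[-1,-9,-13],0.13,60],[[-3,-9,-14],0.13,60]]}}

```text
time: 20.1
tcp_pos: [0.3409, 0.1897, 0.3109]
eef_rot: [0.0, 0.576, 0.817, 0.0]
force: [0.4, 0.3, 0.2]
finger_gap: 0.654
finger_force: 0.0
```

{"api": "servo_tool", "payload": {"deltas": [[[-18,24,0],0.12,60],[[-14,26,0],0.12,60],[[-11,27,0],0.11,60],[[-8,28,0],0.12,60],[[-5,29,0],0.11,60],[[-2,30,0],0.12,60],[[0,0,0],0,60],[[0,0,0],0,60]]}}

```text
time: 20.9
tcp_pos: [0.5112, 0.1399, 0.3099]
eef_rot: [-0.0, 0.82, 0.573, -0.0]
force: [-0.4, 0.7, 0.7]
finger_gap: 0.65
finger_force: 0.0
```

```bash
python3 - <<'E'
from h import *
shot('wrist','wh3'); shot('scene','sc5')
z=load('wh3'); uv=np.vstack([proj(z,[*(np.array([.56,.21])+np.array(q)/1000),.07])[0] for q in [(-20,16),(-10,20),(0,22),(10,22),(-20,-10),(-10,-20),(0,-22),(10,-20)]]); print(pts(z,uv.round())[:,2].round(4))
for hz in(.07,):
    g=cv2.cvtColor(z['im'],cv2.COLOR_RGB2GRAY); u,v=proj(z,[.56,.21,hz])[0].astype(int); m=np.zeros_like(g); s=(slice(v-45,v+45),slice(u-50,u+50)); m[s]=g[s]>195
    m=cv2.morphologyEx(m,3,np.ones((3,3))); n,l,st,_=cv2.connectedComponentsWithStats(m)
    P=np.vstack([k[:,0] for i in range(1,n) if st[i,4]>100 for k in cv2.findContours((l==i).astype(np.uint8),0,1)[0]]); W=(plane(z,P,hz)[:,:2]*1000).astype(np.float32); h=cv2.convexHull(W); ap=cv2.approxPolyDP(h,2.,True)[:,0]; e=np.roll(ap,-1,0)-ap
    print(cv2.minAreaRect(h),[(ap[i].round(1).tolist(),round(float(np.hypot(*e[i])),1),round(float(np.degrees(np.arctan2(e[i,1],e[i,0]))%180),1)) for i in range(len(ap))])
c=lambda f,w,h:cv2.resize(f,(w,h),interpolation=2)
a=z['im'][v-60:v+60,u-68:u+67,::-1]; q=load('sc5'); U,V=proj(q,[.56,.21,.07])[0].astype(int); b=q['im'][V-40:V+40,U-45:U+45,::-1]
cv2.imwrite('pics/m7.png',np.hstack([c(a,400,356),c(b,400,356)]))
E
```

```text
[0.0693 0.071  0.0691 0.0694 0.0689 0.0698 0.0708 0.0703]
((558.7528076171875, 211.3651123046875), (61.651695251464844, 64.92938232421875), 80.28679656982422) [([582.2000122070312, 237.1999969482422], 33.7, 168.3), ([549.2000122070312, 244.0], 20.6, 35.5), ([532.5, 232.10000610351562], 26.8, 76.3), ([526.0999755859375, 206.0], 9.9, 102.3), ([528.2000122070312, 196.3000030517578], 14.0, 127.9), ([536.7999877929688, 185.1999969482422], 33.8, 168.8), ([570.0, 178.6999969482422], 21.6, 35.0), ([587.7999877929688, 191.10000610351562], 28.9, 80.0), ([592.7999877929688, 219.60000610351562], 20.5, 121.0)]
```

View pics/m7.png

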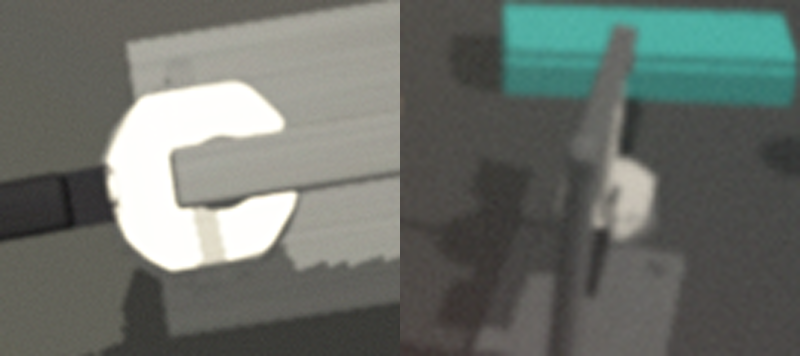

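The left crop (wrist view) shows the added disc at (200,175) lying flat, with its grip towards the robot and its slot opening right under the bracket arm. Its top is at 0.070 m, and it is in line with the lower weight and centred on the rod.

```bash
python3 -c "
from plant import *
print(hand_in())"
```

```text
the job is handed in; nothing more can be done
None
```

The slotted weight is on the hanger, flat on the lower weight with the rod at the end of its slot and its slot facing the opposite way; I handed the job in at about 21 s. The wrist force reading touched 40.1 N for a moment when the fingertips met the table during the second grasp.

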